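# Lock the polisher hood and hold the run lever at half travel

## Robot

A 6-joint arm with a two-finger parallel gripper is mounted at the origin on a cart in front of the work surface, level with it; the furniture and walls round the work are solid. World frame = base frame: x ahead of the robot, y to its left, z up, the work surface at z = 0. Lengths are in m, angles in rad, forces in N, time in s.
With the tool pointing down it reaches from about 0.25 to 0.725 m from the base axis. Payload 4 kg.
Tool frame: the origin (TCP) lies on the centre line of the jaws, within the pads' length; the fingertips stand 11 mm ahead of it and the grasp point (between the pads) lies 8 mm behind it (bot.nose_length is the distance from the TCP to the fingertips, in m); z points along the fingers, y is the direction in which the jaws open and shut (so a half turn about z gives the same grasp; the last joint's range is limited). The gripper opens to 85 mm and grips with 20 to 120 N. Pads are 22 mm wide; open, the fingers measure 114 mm over their backs; the gripper's body (76 mm by 85 mm) begins 54 mm behind the grasp point. The pads swing forward as they close: fully open they stand 13 mm farther back than shut.
Start: joints at [1.258, 0.241, 0.005, 1.335, 0, 1.571], TCP at [0.154, 0.476, 0.242] pointing down, gripper open.
Joint ranges: [-2.72, 2.72], [-1.05, 1.87], [-1.09, 1.28], [-1.99, 2.15], [-1.42, 1.44], [-3.14, 3.14]. Speed limits (rad/s): [2.79, 2.79, 3.14, 3.14, 3.14, 3.14].

## Interface

Orientations are given as a unit quaternion [x, y, z, w].
In Python, from workcell import bot gives the robot as it stands.
- The arm moves only by the tool play_rows, never from a script. Its argument "plan" is one flat list of numbers, 6 for each row, row after row: the shift along the tool's x, y, z in mm, then the turn, a rotation vector about the tool's x, y, z in rad. A call has 1 to 20 rows; each row shifts and turns the commanded pose from where the row before left it, along the tool's axes as they then stand; what a row does not reach is not made up. A row lasts 1/8 s, in which the tool goes at most 62.5 mm and 10.7 degrees, less where a joint would pass 70% of its speed; a pose out of reach is approached as far as the arm can. A call with a gripper value outside its range is refused whole. "hand" is the opening in per cent of the stroke, from 0 (shut) to 100 (fully open), set as the call begins (left out, the last holds). The fingers move at their own pace and stop on an object; the grip force is fixed at half the most. Time passes only in rows, so rows that do not move let the fingers close. It gives the time, the measured TCP pose, the force and the opening at its end, in the units of the state.
- bot.get_obs(): the state, without advancing time (a new reading comes with each control period).
- bot.camera(name): name is "scene" or "top" or "wrist"; returns a dict with "frame" (384x512x3 uint8, blue, green, red), "range_z" (384x512 float32, m along the optical axis (not along the pixel's ray), 0 where there is no reading), "K" (3x3 intrinsics, pixels), "dist" ([k1, k2, p1, p2, k3] as OpenCV has them; the pictures are not rectified), "cam_to_world" (4x4, takes a point from camera to world coordinates). Camera axes: x right, y down, z forward; pixel columns grow to the right and rows downward; lengths in m; the calibration is good to about 2 mm. A picture is of the moment at which its call begins.
- bot.job_done(): hands the job in, once; it reports no verdict.
Trained networks look in the newest picture that a camera, given by its name, has taken for a name from the list of things; names that differ only in an ending like _2 or _b are one class to them, and where a whole thing is asked for, a point or a joint stands for the part that bears it (a point fixed in the world has none). Each returns a list of dicts, best first, with "p" (0 to 1); they miss things now and then, are a little off and sometimes report something else, mostly with a low value. They report only what shows in the picture. A call takes as long as a camera call. They do not tell look-alikes from the thing itself.
- bot.outline_of(query, camera): "mask" (384x512 bool, what is visible of it) and "point" ([row, column] in pixels, amid what is visible of it).
The state is a dict: "clock": time; "joint_pos": joint angles; "joint_vel": joint speeds; "tau": joint torques, N m; "eef_pos": TCP position; "tool_rot": TCP orientation; "ft_force": force on the tool from outside, world axes, zero at the start; "ft_torque": the same for the moment, N m; "grip_width": finger opening in m.
Only numpy, scipy, OpenCV 4.12 (cv2) and the standard library are available. Lean on these libraries where they do the work, as an engineer would, in place of code of your own. Each camera call takes 0.05 s, during which the arm holds its last target.

## Task

Lock the bench polisher's clear hood by swinging the hasp forward and down until it lies flat over the catch. Only then press the pad of the spring-loaded run lever on the separate control block down with the fingers to the middle of its travel, where the lever lies level, and keep it there: the program finishes while the fingers still hold it. Do not push it on towards the bottom, which trips the emergency stop, and leave the sample jar, the metal disc and the swab pot alone.

Things in the scene. Friction and masses are not known exactly. Their poses are not given: they have to be found in the camera images.
- polisher: Bench polisher, fixed: grey base 180 x 170 mm, 60 high; clear hood on it (local x -46 to +88 mm, top at 112); in front of the hood a grey catch boss (local x -90 to -54, 64 wide, top at 106) with a steel staple (top at 117, local x -70). Origin: centre of the underside; own x points to its rear, y left, z up; may be turned about z, and stands left or right of the control block.
- hood (a joint): Hinge of the clear hood at its rear edge, rad: 0 shut (as it starts, it lies shut by its weight), grows as it opens.
- hasp (a joint): Hinge of the steel hasp on top of the hood's front edge, rad: 0 lying flat and forward over the staple on the catch boss (locked), 1.57 upright, 2.4 leaning back over the hood. Starts between 1.5 and 2.2 and stays where it is left (stiff; about 1 N at its end moves it).
- hasp_hinge (a point): Middle of the hasp's hinge barrel, 112 mm above the bench, at local x -40, y 0 of the polisher; axes as the polisher's, the hinge axis along y. The hasp is a 3 mm steel leaf, 36 mm wide, reaching 69 mm from the hinge, with a slot for the staple 21 to 39 mm from it; the solid part to push runs from 39 to 69 mm.
- hasp_end (a point): Middle of the hasp's free end (a rounded bead 6 mm thick), 66 mm from the hinge axis.
- control: Control block, fixed: low grey base 150 x 105 x 20 mm (x, y, z) with a lever between two dark cheeks at its rear, and an upright aluminium gauge plate (24 wide, 4 thick, 88 high) at local x -28, y +46 mm, with two dark ridges that bracket mid travel. Origin: centre of the underside; own x points to its rear, z up; may be turned about z.
- run_lever (a joint): Hinge of the lever, rad: 0 let up (pad end tilted up 0.16), 0.16 half travel (lever level), 0.32 bottom. Hinge at local x +52 mm of the control block, 64 mm up; the pad's middle is 80 mm ahead of it (local x -28) and moves down 12.8 mm to half travel, 25.6 in all. Spring, felt at the pad's middle: 3 N to start, 5 to 6 N at half, 8 N at the bottom.
- lever_pad (a point): Black pad 40 x 40 x 10 mm on the front end of the run lever; this point: the middle of its upper face, about 83 mm above the bench when let up, 70 mm at half travel, 57 mm at the bottom. A thin pointer pin runs from its +y edge to the gauge plate.
- sample_jar: Bystander: white jar, 36 mm across, 69 mm high, loose. Origin at the middle of its underside.
- steel_disc: Bystander: plain grey metal sample disc, 36 mm across, 32 mm high, loose, in front of the machines. Origin at the middle of its underside.
- swab_pot: Bystander: white pot with cotton swabs, 58 mm across, 84 mm high, loose, to the right. Origin at the middle of its underside.
There are look-alikes about, which are no part of the job. Leave any red look-alike of the control alone.

How it is judged:
By the outcome, as a careful person would: the job done as asked, in the order asked, and still so for the second after the job is handed in, while the arm keeps its last pose, push and grip.
It also fails if it takes over 48 s, if anything falls off the work surface, if the arm or the gripper's body presses on something with over 40 N, if the wrist force passes 120 N, or if a joint passes its speed limit or range.

## Working session

There is one attempt and no reset: what is moved stays moved. The work goes in short steps, Python scripts to look and compute and a tool call to move; the robot and the scene stay as the last step left them, time stands still between calls to the robot, and variables do not carry over. Pictures are saved under pics/ and viewed, and the job is handed in when it is done.

Besides the shell and the picture viewer there is one more tool, called after "Request:" as a command line: name --argument value ..., lists and objects as JSON in quotes. play_rows: Moves the arm, as the interface text tells. Its arguments: {"type":"object","properties":{"plan":{"type":"array","items":{"type":"number"}},"hand":{"type":"number"}},"required":["plan"]}

```bash
mkdir -p pics; cat > h.py <<'E'
import numpy as np,cv2
from workcell import bot
def snap(n,f):
    c=bot.camera(n); cv2.imwrite('pics/'+f,c['frame']); return c
def w(c,r,col,z=None):
    p=cv2.undistortPoints(np.array([[[col,r]]],float),c['K'],np.array(c['dist'],float))[0,0]
    d=c['range_z'][int(r),int(col)] if z is None else z
    return (c['cam_to_world']@np.array([p[0]*d,p[1]*d,d,1]))[:3]
def cloud(c):
    H,W=c['range_z'].shape
    u,v=np.meshgrid(np.arange(W),np.arange(H))
    p=cv2.undistortPoints(np.stack([u,v],-1).reshape(-1,1,2).astype(float),c['K'],np.array(c['dist'],float)).reshape(H,W,2)
    d=c['range_z']; q=np.stack([p[...,0]*d,p[...,1]*d,d,np.ones_like(d)],-1)
    return (q@c['cam_to_world'].T)[...,:3]
E
python3 - <<'E'
from h import *
import pickle
o=bot.get_obs(); print(o['clock'],o['eef_pos'],o['tool_rot'],o['grip_width'],o['ft_force'],bot.nose_length)
for n in['scene','top']:
    c=snap(n,n+'0.png'); pickle.dump(dict(c),open(n+'0.pkl','wb'))
    X=cloud(c)
    for q in ['polisher','hood','hasp','hasp_hinge','hasp_end','control','run_lever','lever_pad','sample_jar','steel_disc','swab_pot']:
        for r in bot.outline_of(q,n)[:3]:
            a,b=map(int,r['point']); print(n,q,round(r['p'],2),(a,b),r['mask'].sum(),np.round(X[a,b],3))
print(bot.get_obs()['clock'])
E
```

```text
0.0 [0.15366989 0.47514122 0.24139226] [ 1.55741617e-01  9.87797242e-01 -1.06313344e-03 -1.64173434e-04] 0.0853651402763815 [-0.62347582 -0.33352059  0.36410297] 0.011
scene polisher 0.63 (218, 305) 6005 [ 0.579 -0.198  0.112]
scene hood 0.92 (208, 312) 3687 [ 0.611 -0.179  0.113]
scene hasp 0.76 (193, 291) 249 [ 0.571 -0.147  0.152]
scene hasp_hinge 0.97 (215, 303) 6013 [ 0.581 -0.186  0.11 ]
scene hasp_hinge 0.22 (162, 254) 1689 [0.646 0.166 0.019]
scene hasp_end 0.48 (190, 290) 252 [ 0.573 -0.141  0.156]
scene control 0.95 (180, 180) 1803 [0.414 0.194 0.02 ]
scene control 0.76 (163, 253) 1627 [0.641 0.163 0.018]
scene run_lever 0.74 (151, 251) 219 [0.624 0.143 0.081]
scene run_lever 0.56 (165, 178) 265 [0.413 0.188 0.077]
scene lever_pad 0.75 (151, 251) 233 [0.624 0.143 0.081]
scene lever_pad 0.55 (164, 181) 258 [0.452 0.291 0.003]
scene sample_jar 0.82 (149, 173) 199 [0.446 0.334 0.036]
scene steel_disc 0.75 (227, 205) 247 [ 0.395 -0.033  0.03 ]
scene steel_disc 0.31 (272, 359) 811 [ 0.621 -0.347  0.055]
scene swab_pot 0.85 (272, 359) 865 [ 0.621 -0.347  0.055]
top polisher 0.56 (183, 310) 4540 [ 0.597 -0.147  0.114]
top hood 0.87 (169, 310) 3301 [ 0.636 -0.148  0.108]
top hasp_hinge 0.96 (180, 310) 4448 [ 0.606 -0.148  0.108]
top hasp_end 0.62 (260, 259) 141 [ 0.397 -0.018  0.035]
top control 0.78 (175, 203) 1973 [0.621 0.137 0.078]
top control 0.57 (250, 189) 2074 [0.422 0.176 0.017]
top run_lever 0.92 (172, 203) 400 [0.63  0.137 0.076]
top run_lever 0.67 (253, 184) 472 [0.411 0.18  0.08 ]
top lever_pad 0.75 (251, 185) 466 [0.416 0.179 0.075]
top lever_pad 0.61 (170, 200) 313 [0.635 0.145 0.077]
top sample_jar 0.54 (238, 129) 200 [0.448 0.333 0.065]
top swab_pot 0.61 (178, 375) 448 [ 0.637 -0.349 -0.005]
1.2
```

```bash
python3 - <<'E'
import cv2
a=cv2.imread('pics/scene0.png');b=cv2.imread('pics/top0.png')
cv2.imwrite('pics/s0c.png',cv2.resize(a[110:310,130:400],None,fx=2.9,fy=2.9,interpolation=cv2.INTER_CUBIC))
cv2.imwrite('pics/t0c.png',cv2.resize(b[110:310,110:400],None,fx=2.7,fy=2.7,interpolation=cv2.INTER_CUBIC))
E
```

```text
(no output)
```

View pics/s0c.png

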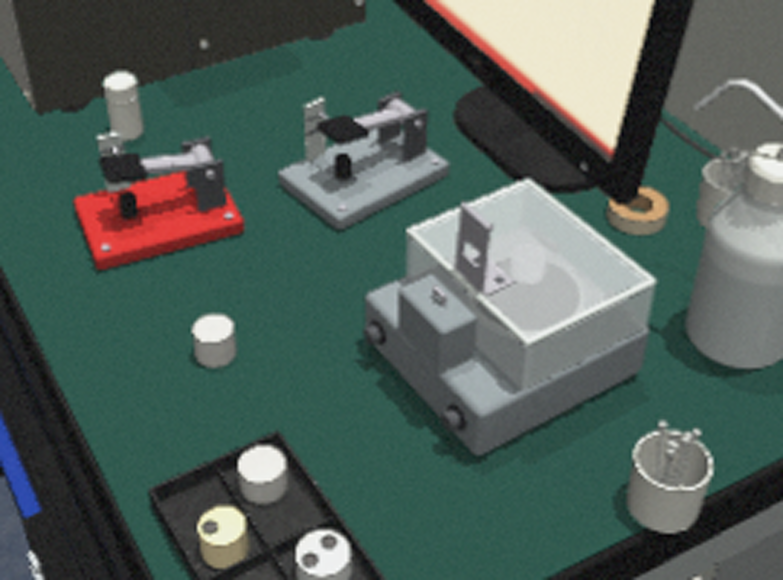

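View pics/t0c.png

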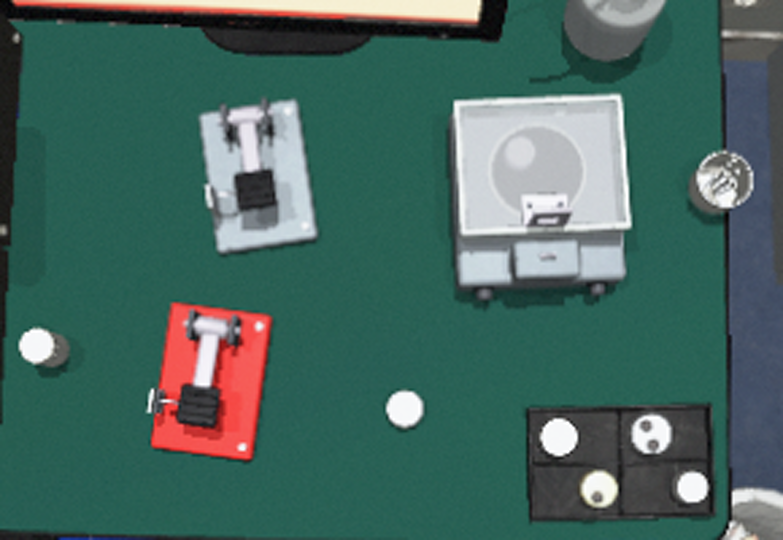

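The scene picture shows two controls: a grey-based one (pad at scene (151,251), top (170,202)) and a red-based one (scene (165,178), top (252,185)). The grey one matches the description and the red one is the look-alike. The hasp stands about upright at scene (193,291).

```bash
python3 - <<'E'
from h import *
import pickle
a=cv2.imread('pics/scene0.png');cv2.imwrite('pics/s0d.png',cv2.resize(a[135:195,220:290],None,fx=8,fy=8,interpolation=cv2.INTER_CUBIC))
for n in['top','scene']:
    c=pickle.load(open(n+'0.pkl','rb'));X=cloud(c)
    def sel(x0,x1,y0,y1,z0,z1):
        m=(X[...,0]>x0)&(X[...,0]<x1)&(X[...,1]>y0)&(X[...,1]<y1)&(X[...,2]>z0)&(X[...,2]<z1)&(c['range_z']>0); return X[m]
    for nm,b in dict(base=(.52,.76,.04,.26,.012,.028),pad=(.55,.65,.1,.2,.065,.10),lever=(.65,.7,.08,.2,.06,.1),gauge=(.55,.67,.165,.22,.04,.1),polbase=(.42,.75,-.3,-.03,.05,.07),hood=(.42,.75,-.3,-.03,.1,.12),boss=(.42,.55,-.3,-.03,.1,.112),hasp=(.5,.62,-.2,-.1,.125,.2)).items():
        P=sel(*b)
        if len(P)<5: print(n,nm,len(P));continue
        r=cv2.minAreaRect(P[:,:2].astype(np.float32)*1000)
        print(n,nm,len(P),'med',np.round(np.median(P,0),3),'lo',np.round(np.percentile(P,2,axis=0),3),'hi',np.round(np.percentile(P,98,axis=0),3),'rect',np.round(r[0]),np.round(r[1]),round(r[2],1))
    P=X[(X[...,2]>0.12)&(X[...,0]>.5)]; 
    for x in np.arange(.55,.9,.05):
        Q=P[(P[:,0]>x)&(P[:,0]<x+.05)&(P[:,1]>-.05)]
        if len(Q): print(n,'high',round(x,2),len(Q),np.round(Q.min(0),2),np.round(Q.max(0),2))
E
```

```text
top base 1354 med [0.627 0.125 0.019] lo [0.561 0.083 0.013] hi [0.706 0.193 0.025] rect [635. 138.] [148. 104.] 9.8
top pad 286 med [0.61  0.138 0.08 ] lo [0.59  0.115 0.071] hi [0.647 0.178 0.087] rect [618. 149.] [61. 66.] 11.2
top lever 197 med [0.679 0.145 0.071] lo [0.652 0.123 0.061] hi [0.697 0.17  0.078] rect [676. 148.] [51. 48.] 83.1
top gauge 36 med [0.601 0.175 0.075] lo [0.589 0.166 0.052] hi [0.668 0.179 0.088] rect [629. 173.] [15. 81.] 89.3
top polbase 759 med [ 0.548 -0.118  0.059] lo [ 0.521 -0.235  0.052] hi [ 0.668 -0.063  0.067] rect [ 609. -150.] [174. 171.] 3.5
top hood 3326 med [ 0.626 -0.148  0.111] lo [ 0.53  -0.228  0.103] hi [ 0.694 -0.069  0.117] rect [ 611. -150.] [176. 168.] 3.4
top boss 242 med [ 0.536 -0.151  0.105] lo [ 0.522 -0.185  0.101] hi [ 0.549 -0.122  0.11 ] rect [ 536. -154.] [27. 64.] 1.3
top hasp 96 med [ 0.573 -0.151  0.165] lo [ 0.57  -0.168  0.126] hi [ 0.578 -0.134  0.182] rect [ 574. -151.] [ 8. 36.] 4.7
top high 0.55 2345 [0.55 0.39 0.12] [0.6  0.56 0.38]
top high 0.6 2285 [0.6  0.39 0.12] [0.65 0.56 0.38]
top high 0.65 2273 [0.65 0
[... 808 characters left out ...]
med [ 0.624 -0.163  0.111] lo [ 0.527 -0.23   0.102] hi [ 0.696 -0.069  0.115] rect [ 611. -148.] [179. 170.] 2.5
scene boss 241 med [ 0.534 -0.158  0.105] lo [ 0.522 -0.184  0.101] hi [ 0.549 -0.124  0.109] rect [ 536. -154.] [29. 64.] 3.7
scene hasp 203 med [ 0.572 -0.152  0.158] lo [ 0.569 -0.169  0.126] hi [ 0.577 -0.133  0.181] rect [ 574. -151.] [10. 37.] 2.9
scene high 0.55 1972 [0.55 0.39 0.12] [0.6  1.58 0.38]
scene high 0.6 1803 [0.6  0.39 0.12] [0.65 1.57 0.38]
scene high 0.65 1578 [0.65 0.39 0.12] [0.7  1.39 0.38]
scene high 0.7 1069 [0.7  0.39 0.12] [0.75 1.31 0.38]
scene high 0.75 6209 [ 0.75 -0.05  0.12] [0.8  0.82 0.38]
scene high 0.8 3846 [ 0.8  -0.05  0.21] [0.84 0.41 0.39]
```

View pics/s0d.png

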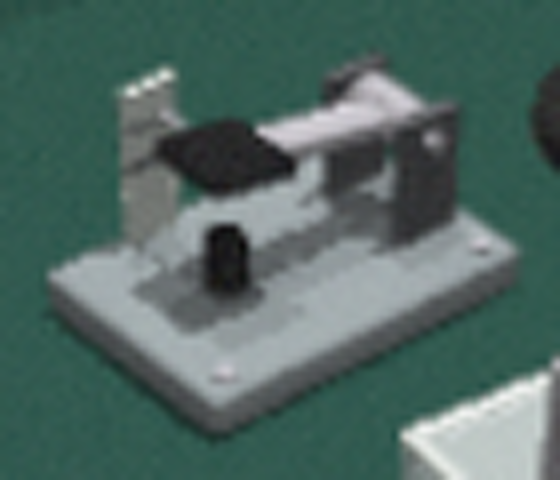

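The grey control (pad about (0.607, 0.135)) is confirmed in the crop: grey base, gauge plate on its +y side, pad up. The polisher centre is about (0.610, -0.149) with yaw about 3.5°, and the hasp is nearly upright at x≈0.573. I'll shut the fingers and go behind the hasp, staying high.

Request:
play_rows --plan '[-40,-28,0,0,0,0,-40,-28,0,0,0,0,-40,-28,0,0,0,0,-40,-28,0,0,0,0,-40,-28,0,0,0,0,-40,-28,0,0,0,0,-40,-28,0,0,0,0,-40,-28,0,0,0,0,-40,-28,0,0,0,0,-40,-28,0,0,0,0,-40,-28,0,0,0,0,-40,-28,0,0,0,0,-40,-28,0,0,0,0,-40,-28,0,0,0,0,-40,-28,0,0,0,0,-36,-31,0,0,0,-0.094,0,0,0,0,0,-0.094,0,0,0,0,0,-0.094,0,0,0,0,0,-0.094,0,0,0,0,0,0]' --hand 0

```text
clock: 3.7
eef_pos: [0.6202, -0.1491, 0.2421]
tool_rot: [-0.031, 1.0, 0.0, -0.0]
ft_force: [-0.5, -0.5, -0.5]
grip_width: 0.0001
```

```bash
python3 - <<'E'
from h import *
from scipy.spatial.transform import Rotation as R
import pickle
c=snap('scene','s1.png');X=cloud(c); pickle.dump(dict(c),open('s1.pkl','wb'))
o=bot.get_obs(); print(o['clock'],np.round(o['eef_pos'],4),np.round(R.from_quat(o['tool_rot']).as_matrix(),3).tolist(),o['grip_width'],o['ft_force'],np.round(o['joint_pos'],2))
cv2.imwrite('pics/s1c.png',cv2.resize(c['frame'][100:300,180:400],None,fx=3,fy=3,interpolation=cv2.INTER_CUBIC))
E
```

```text
3.75 [ 0.6202 -0.1491  0.2421] [[-0.998, -0.062, -0.0], [-0.062, 0.998, 0.0], [0.0, 0.0, -1.0]] 0.00021463022394815827 [-0.57283757  0.06214136  0.82476287] [-0.24  0.53  0.43  1.47 -0.   -0.3 ]
```

View pics/s1c.png

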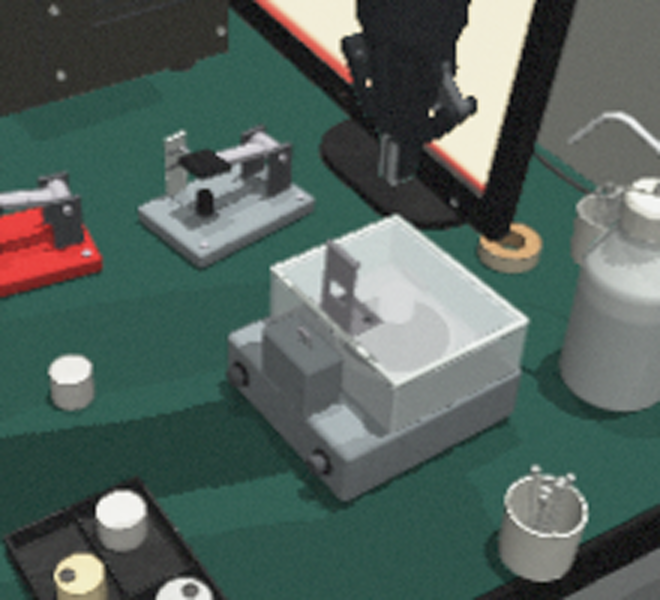

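The closed fingers hang behind the upright hasp (leaf at crop (340,285)). Lowering behind it, then sweeping along the arc to about 15°.

Request:
play_rows --plan '[0,0,23,0,0,0,0,0,23,0,0,0,0,0,21,0,0,0,16,0,0,0,0,0,15,0,0,0,0,0,5,0,0,0,0,0,7,0,0,0,0,0,7,0,0,0,0,0,7,0,1.5,0,0,0,7,0,1.5,0,0,0,6.5,0,3.3,0,0,0,6.5,0,3.3,0,0,0,6,0,5,0,0,0,6,0,5,0,0,0,4,0,6.5,0,0,0,4,0,6.5,0,0,0,0,0,0,0,0,0]'

```text
clock: 5.88
eef_pos: [0.522, -0.1551, 0.1418]
tool_rot: [-0.032, 1.0, 0.0, -0.001]
ft_force: [0.8, -1.0, 0.2]
grip_width: 0.0
```

```bash
cat > v.py <<'E'
from h import *
import sys
n,f,r0,r1,c0,c1=sys.argv[1],sys.argv[2],*map(int,sys.argv[3:7])
c=snap(n,f)
o=bot.get_obs(); print(o['clock'],np.round(o['eef_pos'],4),o['grip_width'],np.round(o['ft_force'],1))
s=min(800/(c1-c0),600/(r1-r0))
cv2.imwrite('pics/c_'+f,cv2.resize(c['frame'][r0:r1,c0:c1],None,fx=s,fy=s,interpolation=cv2.INTER_CUBIC)[:600,:800])
E
python3 v.py scene s2.png 150 270 230 370
```

```text
5.925 [ 0.5224 -0.1551  0.1422] 0.00014554331286749955 [ 0.   0.2 -0.4]
```

View pics/c_s2.png

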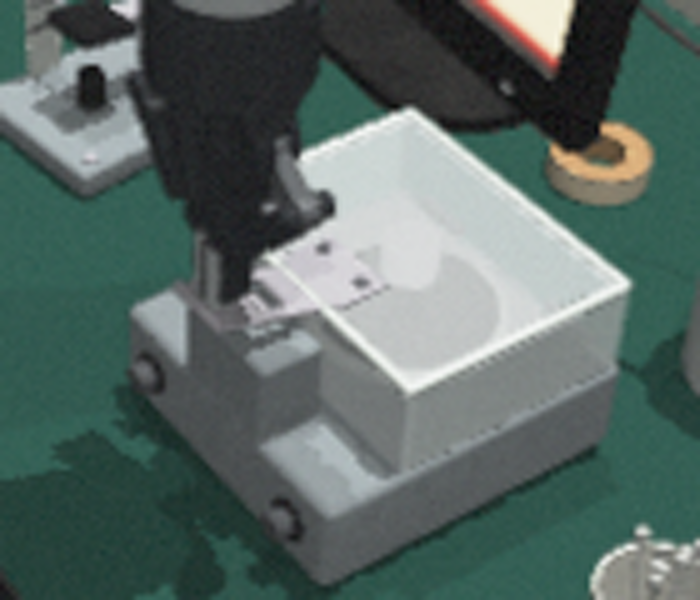

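The hasp is leaning at about 15-20° under the fingertips. Pressing it down the rest of the way.

Request:
play_rows --plan '[2,0,5,0,0,0,1,0,5,0,0,0,0,0,4,0,0,0,0,0,2,0,0,0,0,0,1,0,0,0,0,0,1,0,0,0,0,0,0,0,0,0,0,0,0,0,0,0]'

```text
clock: 6.92
eef_pos: [0.5205, -0.1554, 0.1248]
tool_rot: [-0.032, 1.0, -0.0, 0.0]
ft_force: [0.9, -0.3, 0.2]
grip_width: -0.0003
```

Request:
play_rows --plan '[0,0,1,0,0,0,0,0,1,0,0,0,0,0,0,0,0,0]'

```text
clock: 7.3
eef_pos: [0.5205, -0.1554, 0.123]
tool_rot: [-0.032, 1.0, -0.0, 0.0]
ft_force: [-0.1, 0.4, 1.8]
grip_width: 0.0001
```

Request:
play_rows --plan '[0,0,1,0,0,0,0,0,1,0,0,0,0,0,0,0,0,0]'

```text
clock: 7.68
eef_pos: [0.5206, -0.1555, 0.1226]
tool_rot: [-0.032, 1.0, -0.0, 0.001]
ft_force: [-4.0, 1.2, 11.6]
grip_width: -0.0
```

```bash
python3 v.py scene s3.png 150 270 230 370
```

```text
7.725 [ 0.5206 -0.1555  0.1226] -4.572319355314848e-05 [-4.9  1.8 11.8]
```

View pics/c_s3.png

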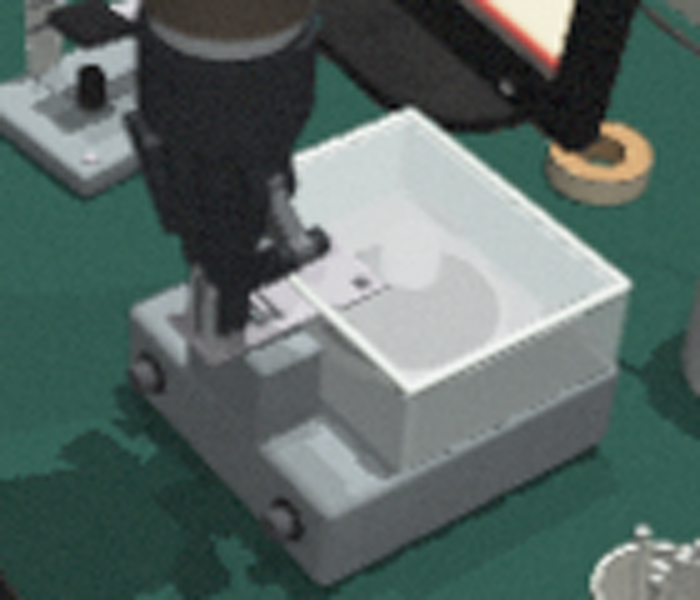

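The hasp lies flat, with the slot over the staple, and resists with about 12 N. Retreating upward and moving above the control.

Request:
play_rows --plan '[0,0,-20,0,0,0,0,0,-50,0,0,0,0,0,-50,0,0,0,-13,35,0,0,0,0,-13,36,0,0,0,0,-13,35,0,0,0,0,-13,36,0,0,0,0,-13,35,0,0,0,0,-13,36,0,0,0,0,-13,35,0,0,0,0,-13,36,0,0,0,-0.113,0,0,0,0,0,0,0,0,0,0,0,0]'

```text
clock: 9.35
eef_pos: [0.606, 0.1344, 0.2401]
tool_rot: [-0.088, 0.996, -0.0, -0.001]
ft_force: [0.1, 0.0, 0.0]
grip_width: 0.0
```

```bash
python3 v.py scene s4.png 120 270 220 370; python3 - <<'E'
from h import *
c=snap('top','t4.png');X=cloud(c)
P=X[(X[...,0]>.5)&(X[...,0]<.62)&(X[...,1]>-.17)&(X[...,1]<-.13)&(X[...,2]>.122)&(X[...,2]<.2)]
print('above hood',len(P)); 
m=(X[...,0]>.5)&(X[...,0]<.58)&(X[...,1]>-.165)&(X[...,1]<-.14)
for x in np.arange(.495,.585,.01):
    q=X[(abs(X[...,0]-x)<.005)&(X[...,1]>-.165)&(X[...,1]<-.14)][:,2]; print(round(x,3),len(q),np.round(np.median(q),4))
E
```

```text
9.4 [0.606  0.1338 0.2404] -0.00036192860360029195 [ 0.4 -0.6  0.2]
above hood 0
0.495 27 0.0006
0.505 54 0.0021
0.515 58 0.1086
0.525 47 0.11
0.535 32 0.1088
0.545 32 0.1067
0.555 36 0.1093
0.565 39 0.1118
0.575 36 0.115
```

View pics/c_s4.png

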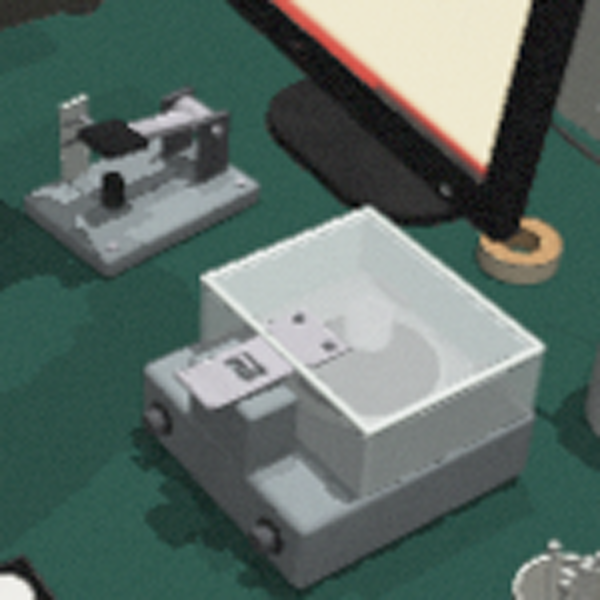

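The hasp lies flat over the catch with the staple in the slot, and the hood is shut. Now I'll refine the pad's middle.

```bash
python3 - <<'E'
from h import *
import pickle
for n,f in[('top','top0.pkl'),('scene','scene0.pkl'),('scene','s1.pkl')]:
    c=pickle.load(open(f,'rb'));X=cloud(c)
    m=(c['frame'].max(-1)<60)&(X[...,0]>.57)&(X[...,0]<.65)&(X[...,1]>.1)&(X[...,1]<.165)&(X[...,2]>.06)&(X[...,2]<.1)
    m=cv2.morphologyEx(m.astype(np.uint8),cv2.MORPH_OPEN,np.ones((3,3)))>0
    P=X[m]; print(f,len(P),np.round(np.mean(P,0),4),np.round(P.min(0),3),np.round(P.max(0),3), [np.round(v,1) for v in cv2.minAreaRect((P[:,:2]*1000).astype(np.float32))])
E
```

```text
top0.pkl 167 [0.6078 0.1329 0.0813] [0.589 0.114 0.072] [0.628 0.153 0.088] [array([608.2, 133.1]), array([36.3, 35.4]), np.float64(9.9)]
scene0.pkl 102 [0.6056 0.1314 0.0824] [0.587 0.112 0.075] [0.627 0.155 0.086] [array([607.2, 133.1]), array([39.5, 37.4]), np.float64(12.6)]
s1.pkl 100 [0.6056 0.1309 0.0825] [0.587 0.113 0.076] [0.628 0.153 0.088] [array([607.6, 133. ]), array([38.1, 37.1]), np.float64(9.7)]
```

Request:
play_rows --plan '[0,0,30,0,0,0,0,0,30,0,0,0,0,0,30,0,0,0,0,0,25,0,0,0,0,0,18,0,0,0,0,0,4,0,0,0,0,0,0,0,0,0,0,0,0,0,0,0]'

```text
clock: 10.45
eef_pos: [0.6071, 0.1344, 0.105]
tool_rot: [-0.088, 0.996, 0.0, 0.001]
ft_force: [-0.3, 0.0, 0.6]
grip_width: -0.0005
```

```bash
python3 v.py scene s5.png 120 200 210 300
```

```text
10.5 [0.6071 0.1346 0.105 ] 0.00030166246745711014 [ 0.  -0.2 -0.7]
```

View pics/c_s5.png

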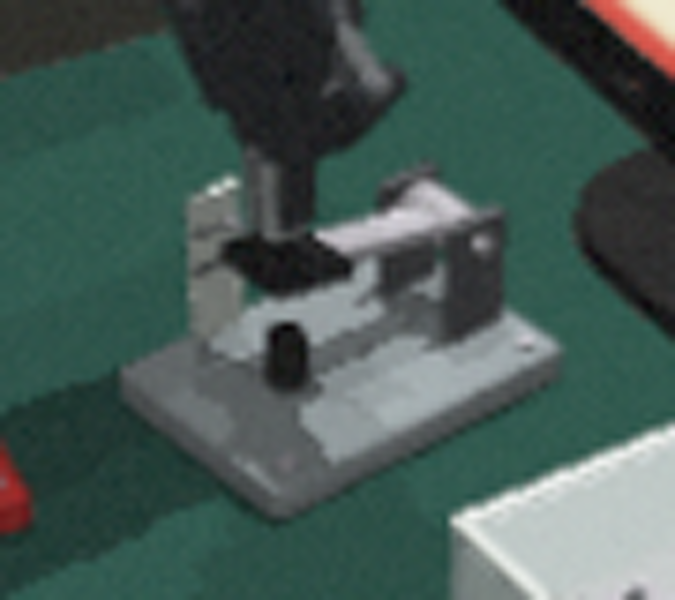

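The fingertips are centred over the pad, and the gauge ridges show at crop (208,228) and (208,265). Pressing in small steps.

Request:
play_rows --plan '[0,0,4,0,0,0,0,0,4,0,0,0,0,0,2,0,0,0,0,0,2,0,0,0,0,0,2,0,0,0,0,0,0,0,0,0]'

```text
clock: 11.25
eef_pos: [0.606, 0.1346, 0.0897]
tool_rot: [-0.088, 0.996, 0.0, -0.0]
ft_force: [-1.7, 0.2, 3.6]
grip_width: 0.0
```

Request:
play_rows --plan '[0,0,2,0,0,0,0,0,2,0,0,0,0,0,2,0,0,0,0,0,1,0,0,0,0,0,0,0,0,0,0,0,0,0,0,0]'

```text
clock: 12.0
eef_pos: [0.6059, 0.1345, 0.0826]
tool_rot: [-0.088, 0.996, -0.0, -0.0]
ft_force: [-3.7, 0.2, 5.2]
grip_width: -0.0003
```

```bash
python3 v.py scene s6.png 120 200 210 300
```

```text
12.05 [0.6059 0.1345 0.0826] -7.723735414612506e-05 [-3.8 -1.4  4.6]
```

View pics/c_s6.png

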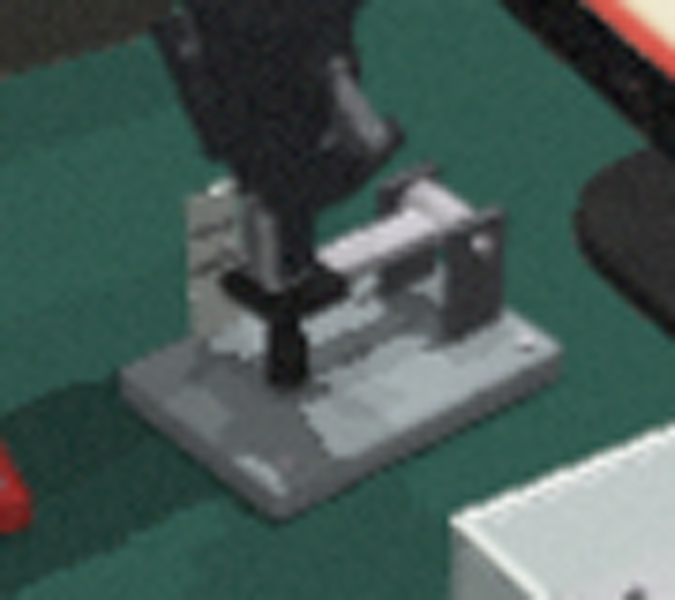

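```bash
cat > m.py <<'E'
from h import *
import pickle,sys
def meas(c,t):
    X=cloud(c); th=np.radians(10); 
    d=X-np.array([.635,.138,0]); lx=d[...,0]*np.cos(th)+d[...,1]*np.sin(th); ly=-d[...,0]*np.sin(th)+d[...,1]*np.cos(th); z=X[...,2]
    ok=(c['range_z']>0)
    m=ok&(abs(ly)<.006)&(lx>-.005)&(lx<.04)&(z>.055)&(z<.1)
    if m.sum()>10: p=np.polyfit(lx[m],z[m],1); print(t,'bar n',m.sum(),'slope',round(p[0],3),'z@0.02',round(np.polyval(p,.02),4))
    for a,b in[(-.048,-.041),(-.041,-.034),(-.034,-.022),(-.022,-.012)]:
        for s in (-1,1):
            m=ok&(s*ly>.015)&(s*ly<.02)&(lx>a)&(lx<b)&(z>.04)&(z<.1)&(c['frame'].max(-1)<70)
            if m.sum()>1: print('  pad',a,s,m.sum(),round(np.median(z[m]),4))
if __name__=='__main__':
    for f in('top0.pkl','scene0.pkl'): meas(pickle.load(open(f,'rb')),f)
    for n in('top','scene'):
        c=bot.camera(n); meas(c,n)
    o=bot.get_obs(); print(o['clock'],np.round(o['eef_pos'],4),np.round(o['ft_force'],1))
E
python3 m.py
```

```text
top0.pkl bar n 67 slope -0.19 z@0.02 0.0729
  pad -0.048 -1 2 0.0829
  pad -0.048 1 2 0.0813
  pad -0.041 -1 4 0.0837
  pad -0.041 1 3 0.0796
  pad -0.034 -1 4 0.0796
  pad -0.034 1 5 0.0823
  pad -0.022 -1 4 0.0776
  pad -0.022 1 4 0.0798
scene0.pkl bar n 43 slope -0.189 z@0.02 0.072
  pad -0.048 -1 4 0.0841
  pad -0.048 1 4 0.0844
  pad -0.041 -1 3 0.0825
  pad -0.041 1 2 0.0836
  pad -0.034 -1 4 0.0813
  pad -0.034 1 3 0.083
  pad -0.022 -1 2 0.0781
  pad -0.022 1 2 0.0814
scene bar n 48 slope -0.008 z@0.02 0.0676
  pad -0.048 -1 4 0.0682
  pad -0.048 1 3 0.0702
  pad -0.041 -1 6 0.0684
  pad -0.041 1 3 0.0713
  pad -0.034 -1 4 0.0714
  pad -0.022 -1 3 0.0694
12.15 [0.6059 0.1346 0.0826] [-3.5  0.5  5. ]
```

```bash
python3 - <<'E'
from h import *
c=snap('scene','s7.png');d=snap('wrist','w7.png')
f=cv2.resize(c['frame'][138:172,228:262],None,fx=16,fy=16,interpolation=cv2.INTER_CUBIC)
f=np.clip(f.astype(float)*1.5,0,255).astype(np.uint8)
cv2.imwrite('pics/s7c.png',f)
E
```

```text
(no output)
```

View pics/s7c.png

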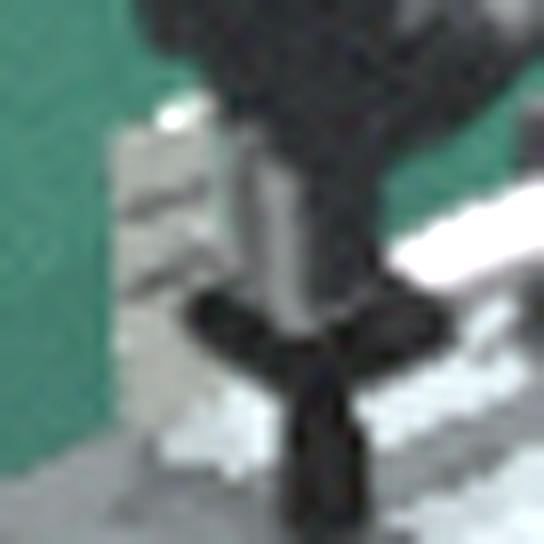

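View pics/w7.png

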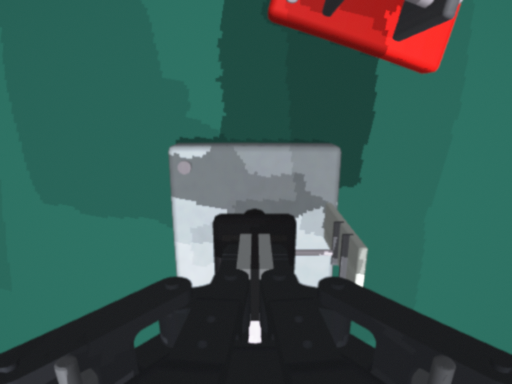

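```bash
python3 - <<'E'
import cv2
f=cv2.imread('pics/w7.png')[195:295,280:380]
cv2.imwrite('pics/w7c.png',cv2.resize(f,None,fx=6,fy=6,interpolation=cv2.INTER_CUBIC))
E
```

```text
(no output)
```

View pics/w7c.png

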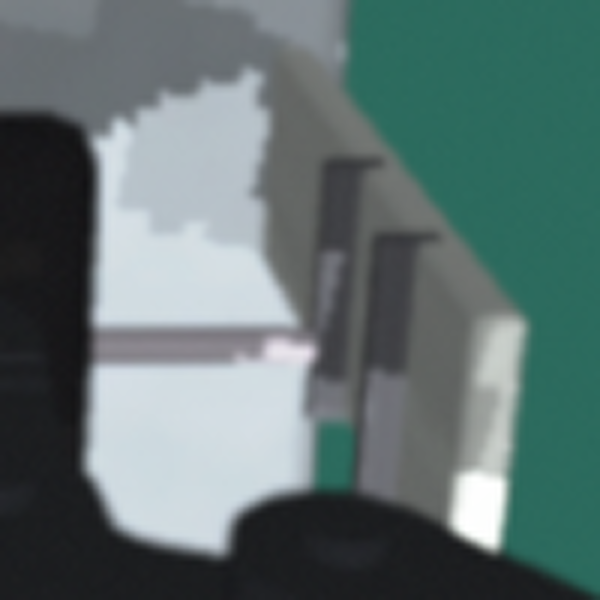

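```bash
python3 - <<'E'
from h import *
c=bot.camera('wrist'); T=c['cam_to_world']; print('cam',np.round(T[:3,3],3))
th=np.radians(10);ex=np.array([np.cos(th),np.sin(th),0]);ey=np.array([-np.sin(th),np.cos(th),0]);o=np.array([.635,.138,0])
def ray(r,col):
    p=cv2.undistortPoints(np.array([[[col,r]]],float),c['K'],np.array(c['dist'],float))[0,0]
    return T[:3,3],T[:3,:3]@np.array([p[0],p[1],1])
def px(x,y):return 195+y/6,280+x/6
X=cloud(c)
for nm,(x,y) in dict(lowridge_l=(322,300),lowridge_r=(350,300),upridge_l=(365,300),upridge_r=(410,300),top_l=(472,330),top_r=(525,330)).items():
    r,cc=px(x,y);O,D=ray(r,cc)
    L=[]
    for ly in(.042,.044):
        t=(ly-(O-o)@ey)/(D@ey);P=O+t*D;L.append((round((P-o)@ex,4),round(P[2],4)))
    q=X[int(round(r)),int(round(cc))]
    print(nm,L,'depth', np.round([(q-o)@ex,(q-o)@ey,q[2]],4))
for nm,(x,y) in dict(pin_near=(110,346),pin_mid=(200,346),pin_tip=(318,348)).items():
    r,cc=px(x,y);O,D=ray(r,cc);q=X[int(round(r)),int(round(cc))]
    t=(-.028-(O-o)@ex)/(D@ex);P=O+t*D
    print(nm,'ly,z at lx=-28:',round((P-o)@ey,4),round(P[2],4),'depth',np.round([(q-o)@ex,(q-o)@ey,q[2]],4))
# pad
for r,cc in[(220,225),(220,255),(220,285),(230,222),(230,290),(245,222),(260,290),(222,245)]:
    q=X[r,cc];print(r,cc,np.round([(q-o)@ex,(q-o)@ey,q[2]],4))
E
```

```text
cam [0.54  0.123 0.215]
lowridge_l [(np.float64(-0.0281), np.float64(0.061)), (np.float64(-0.0248), np.float64(0.0535))] depth [-0.0264  0.0432  0.0571]
lowridge_r [(np.float64(-0.0319), np.float64(0.0697)), (np.float64(-0.0288), np.float64(0.0625))] depth [-0.0265  0.0452  0.0574]
upridge_l [(np.float64(-0.0338), np.float64(0.0739)), (np.float64(-0.0307), np.float64(0.0669))] depth [-0.0336  0.0422  0.0734]
upridge_r [(np.float64(-0.0388), np.float64(0.0853)), (np.float64(-0.0359), np.float64(0.0789))] depth [-0.0338  0.0454  0.074 ]
top_l [(np.float64(-0.0426), np.float64(0.0989)), (np.float64(-0.04), np.float64(0.0932))] depth [-0.0377  0.0459  0.0882]
top_r [(np.float64(-0.0468), np.float64(0.1081)), (np.float64(-0.0444), np.float64(0.1028))] depth [0.0016 0.0826 0.0024]
pin_near ly,z at lx=-28: 0.0228 0.0697 depth [-0.0276  0.0227  0.0692]
pin_mid ly,z at lx=-28: 0.0301 0.0697 depth [-0.0272  0.0302  0.0685]
pin_tip ly,z at lx=-28: 0.0395 0.0702 depth [-0.0223  0.0428  0.058 ]
220 225 [-0.0454 -0.012   0.0718]
220 255 [-0.0453  0.0018  0.0715]
220 285 [-0.0452  0.0157  0.071 ]
230 222 [-0.041  -0.0134  0.0732]
230 290 [-0.0408  0.018   0.0726]
245 222 [-0.0333 -0.0136  0.0727]
260 290 [-0.0245  0.0188  0.0705]
222 245 [-0.0446 -0.0028  0.0722]
```

The wrist depth gives ridges at z≈0.057 and 0.0735 (middle 0.065), with the pin at about 0.069. The pad is still slightly tilted, so I'll go about 1.5 mm more.

Request:
play_rows --plan '[0,0,1,0,0,0,0,0,0.5,0,0,0,0,0,0,0,0,0,0,0,0,0,0,0]'

```text
clock: 12.8
eef_pos: [0.6059, 0.1345, 0.0812]
tool_rot: [-0.088, 0.996, -0.0, -0.0]
ft_force: [-3.7, -1.2, 5.3]
grip_width: 0.0002
```

```bash
cat > p.py <<'E'
from h import *
th=np.radians(10);ex=np.array([np.cos(th),np.sin(th),0]);ey=np.array([-np.sin(th),np.cos(th),0]);o=np.array([.635,.138,0])
c=snap('wrist','w_%d.png'%int(1000*bot.get_obs()['clock']));X=cloud(c);d=X-o;lx=d@ex;ly=d@ey;z=X[...,2]
dark=c['frame'].max(-1)<60
m=dark&(abs(ly)<.019)&(lx>-.046)&(lx<-.012)&(z>.05)&(z<.1)&((abs(ly)>.0155)|(lx<-.042))
A=np.c_[lx[m]+.028,ly[m],np.ones(m.sum())];s=np.linalg.lstsq(A,z[m],rcond=None)[0];r=z[m]-A@s;k=abs(r)<.003
s=np.linalg.lstsq(A[k],z[m][k],rcond=None)[0];print('pad plane n',k.sum(),'slope x %.3f y %.3f z %.4f'%tuple(s))
m=(abs(lx+.028)<.004)&(ly>.022)&(ly<.04)&(z>.05)&(z<.085);print('pin n',m.sum(),np.round(np.percentile(z[m],[10,50,90]),4))
for rg in((.05,.064),(.066,.082)):
    m=(c['frame'].max(-1)<95)&(ly>.04)&(ly<.0465)&(lx>-.042)&(lx<-.015)&(z>rg[0])&(z<rg[1]);print('ridge',m.sum(),np.round(np.percentile(z[m],[10,50,90]),4))
q=bot.get_obs();print(q['clock'],np.round(q['eef_pos'],4),np.round(q['ft_force'],1))
E
python3 p.py; python3 m.py|tail -8
```

```text
pad plane n 1091 slope x 0.006 y 0.016 z 0.0703
pin n 214 [0.0661 0.0669 0.0677]
ridge 276 [0.0562 0.0572 0.0601]
ridge 223 [0.0727 0.074  0.0749]
12.85 [0.6059 0.1346 0.0812] [-3.1 -1.   6.4]
scene bar n 44 slope 0.021 z@0.02 0.0671
  pad -0.048 -1 4 0.0664
  pad -0.048 1 2 0.0688
  pad -0.041 -1 5 0.0665
  pad -0.041 1 2 0.0704
  pad -0.034 -1 7 0.0669
  pad -0.022 -1 5 0.0697
12.95 [0.6059 0.1346 0.0812] [-3.2 -0.6  5.6]
```

The pad is level (slope 0.006), its top is at 70.3 mm, the force is about 5.5 N and the pin is midway between the ridges. A short dwell and a last look before handing in.

Request:
play_rows --plan '[0,0,0,0,0,0,0,0,0,0,0,0,0,0,0,0,0,0,0,0,0,0,0,0]'

```text
clock: 13.45
eef_pos: [0.6059, 0.1345, 0.0812]
tool_rot: [-0.088, 0.996, -0.0, -0.0]
ft_force: [-3.3, -1.1, 5.7]
grip_width: -0.0004
```

```bash
python3 v.py scene s9.png 110 310 130 396; python3 p.py
```

```text
13.5 [0.6059 0.1345 0.0812] -1.4272517913613866e-05 [-3.7 -0.5  5.5]
pad plane n 1085 slope x 0.002 y 0.014 z 0.0702
pin n 216 [0.066  0.0669 0.0678]
ridge 279 [0.0562 0.0572 0.06  ]
ridge 226 [0.0726 0.074  0.0749]
13.55 [0.6059 0.1346 0.0812] [-4.2 -0.2  5.1]
```

View pics/c_s9.png

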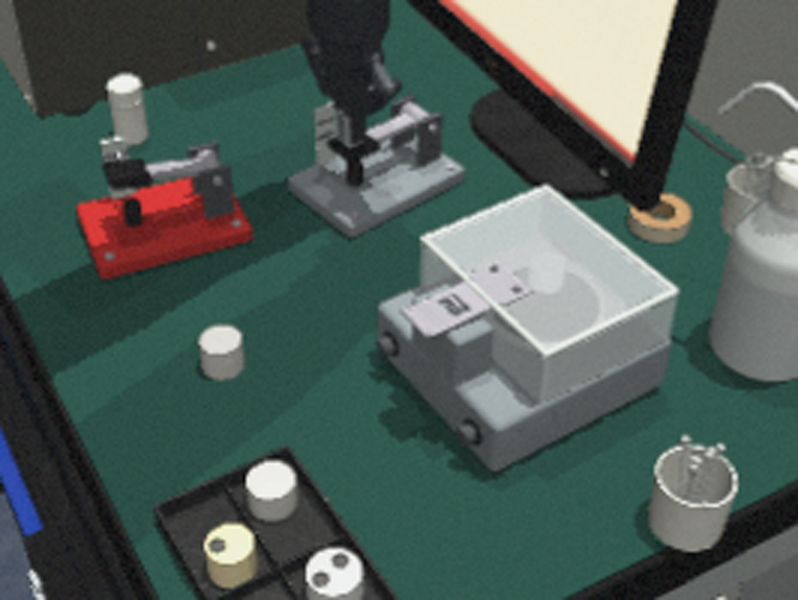

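The hasp is flat at (450,300), the fingers hold the pad at (350,150), and the jar, disc and pot stand where they were.

```bash
python3 -c "
from workcell import bot
print(bot.job_done())"
```

```text
the job is handed in; nothing more can be done
None
```

I locked the hood first, then pressed the run lever to the middle of its travel. I handed the job in at about 13.6 s with the fingers still holding it.

- **Hasp:** I swung it forward and down with the closed fingertips. It lies flat over the catch with the staple through its slot, and it resisted with about 12 N at the end. The last picture still shows it flat.
- **Run lever:** On the grey control, not the red look-alike, the pad is held level (slope about 0.002) with its top at 70.2 mm. The pin sits midway between the gauge ridges, and the upward force on the fingers is 5 to 6 N. The scene camera's coarser reading of the lever bar gave a slope of about 0.02, which is within its noise.
- **Sideways force:** The fingers also feel a steady sideways force of about 3 to 4 N, probably from pad friction.
- **Bystanders:** The jar, the disc and the pot look unmoved in the last picture.

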